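# Put three swapped punching dies back in front of their own punches

## Robot

A 6-joint arm with a two-finger parallel gripper is mounted at the origin on a cart in front of the work surface, level with it; the furniture and walls round the work are solid. World frame = base frame: x ahead of the robot, y to its left, z up, the work surface at z = 0. Lengths are in mm, angles in rad, forces in N, time in s.
With the tool pointing down it reaches from about 350 to 875 mm from the base axis. Payload 4.2 kg.
Tool frame: the origin (TCP) lies midway between the tips of the shut fingers; the grasp point (between the pads) lies 19 mm behind it; z points along the fingers, y is the direction in which the jaws open and shut (so a half turn about z gives the same grasp; the last joint's range is limited). The gripper opens to 85 mm and grips with 20 to 120 N. Pads are 22 mm wide; open, the fingers measure 114 mm over their backs; the gripper's body (76 mm by 85 mm) begins 54 mm behind the grasp point. The pads swing forward as they close: fully open they stand 13 mm farther back than shut.
Start: joints at [1.564, 0.385, 0.008, 0, -1.194, -0.259], TCP at [164.144, 603.039, 231.312] pointing down, gripper open.
Joint ranges: [-3.14, 3.14], [-1.21, 2.06], [-1.07, 1.41], [-3.16, 2.05], [-2.99, -0.16], [-3.1, 3.1]. Speed limits (rad/s): [2.79, 2.79, 3.14, 3.14, 3.14, 3.14].

## Interface

Orientations are given as a unit quaternion [x, y, z, w].
In Python, from bench import arm gives the robot as it stands.
- The arm moves only by the tool send_rows, never from a script. Its arguments are lists of equal length, an entry for each row: "translation": the shift along the tool's x, y, z in mm, a list of three; "dr": the turn, a rotation vector about the tool's x, y, z in degrees, a list of three; "grip": the finger opening in mm, from 0 to 85.4. In form: {"translation": [[dx, dy, dz], ...], "dr": [[ax, ay, az], ...], "grip": [grip, ...]}. A call has exactly 5 rows; each row shifts and turns the commanded pose from where the row before left it, along the tool's axes as they then stand; what a row does not reach is not made up. A row lasts 1/8 s, in which the tool goes at most 62.5 mm and 10.7 degrees, less where a joint would pass 70% of its speed; a pose out of reach is approached as far as the arm can. A call with a gripper value outside its range is refused whole. The fingers move at their own pace and stop on an object; the grip force is fixed at half the most. Time passes only in rows, so rows that do not move let the fingers close, or fill a call up. It gives the time, the measured TCP pose, the force and the opening at its end, in the units of the state.
- arm.read_state(): the state, without advancing time (a new reading comes with each control period).
- arm.get_image(name): name is "scene" or "top" or "wrist"; returns the picture (480x640x3 uint8, red, green, blue); there is no depth.
- arm.camera_info(name): a dict with "fx", "fy", "cx", "cy" (pixels), "cam_to_world" (4x4, takes a point from camera to world coordinates). Camera axes: x right, y down, z forward; pixel columns grow to the right and rows downward; lengths in mm; the calibration is good to about 2 mm. A picture is of the moment at which its call begins: read the wrist's pose just before it. camera_info takes no time and is no camera call; for the wrist camera it gives the pose at the moment of the call.
- arm.job_done(): hands the job in, once; it reports no verdict.
Trained networks look in the newest picture that a camera, given by its name, has taken for a name from the list of things; names that differ only in an ending like _2 or _b are one class to them, and where a whole thing is asked for, a point or a joint stands for the part that bears it (a point fixed in the world has none). Each returns a list of dicts, best first, with "confidence" (0 to 1); they miss things now and then, are a little off and sometimes report something else, mostly with a low value. They report only what shows in the picture. A call takes as long as a camera call. They do not tell look-alikes from the thing itself.
- arm.search_frame(thing, camera): "xyz" ([x, y, z] in mm, in world coordinates, good to about 4 mm: the middle of the surface that is visible of it).
- arm.place_of(thing, camera): "xyz" ([x, y, z] in mm, in world coordinates, good to about 4 mm: a listed point, or the origin of a listed thing).
The state is a dict: "clock": time; "joints": joint angles; "joint_vel": joint speeds; "joint_efforts": joint torques, N m; "position": TCP position; "ee_rot": TCP orientation; "contact_force": force on the tool from outside, world axes, zero at the start; "wrist_torque": the same for the moment, N m; "gripper_width": finger opening in mm.
Only numpy, scipy, OpenCV 4.12 (cv2) and the standard library are available. Lean on these libraries where they do the work, as an engineer would, in place of code of your own. Each camera call takes 0.05 s, during which the arm holds its last target.

## Task

The three dies in the punch rack have been put back at the wrong stations, and a die used with the wrong punch would chip it. Swap them round, with the empty station's pocket or a free patch of bench to make room, so that every die stands upright, right down in the pocket directly in front of the punch whose nose has the shape of its hole. Set the dies down without dropping or tipping them over, and leave the ink bottle and the oilstone where they are.

Things in the scene. Friction and masses are not known exactly. Their poses are not given: they have to be found in the camera images.
- rack: Wooden tool rack fixed on the bench, 170 x 360 x 32 mm high. Origin: centre of its underside; x away from the robot, y along the row, z up. Four stations 85 mm apart (y = -127.5 to 127.5 mm): round die pockets, 61 mm across and 10 mm deep (floor 22 mm above the bench), in the front row at x = -40 mm, each with a punch seat behind it at x = 38 mm. Punches change stations between starts.
- punch_round: Punch fixed nose-up in the rack's rear row: dark round body 39 mm across with a small round nose, 14 mm across, on top; stands 42 mm above the rack's top. Origin: on its axis, level with the rack's top face (32 mm above the bench); axes as the rack's. The pocket in front of it is centred at x = -78 mm, y = 0 in this frame, its floor at z = -10 mm.
- punch_square: Punch fixed nose-up in the rack's rear row: dark round body 39 mm across with a square nose, 24 x 24 mm, on top; stands 42 mm above the rack's top. Origin: on its axis, level with the rack's top face (32 mm above the bench); axes as the rack's. The pocket in front of it is centred at x = -78 mm, y = 0 in this frame, its floor at z = -10 mm.
- punch_oblong: Punch fixed nose-up in the rack's rear row: dark round body 39 mm across with an oblong nose, 12 x 32 mm, on top; stands 42 mm above the rack's top. Origin: on its axis, level with the rack's top face (32 mm above the bench); axes as the rack's. The pocket in front of it is centred at x = -78 mm, y = 0 in this frame, its floor at z = -10 mm.
- spare_seat: Empty steel-lined punch seat (ring 44 mm across, 2 mm proud) of the one station whose punch and die are away; the die pocket in front of it starts empty. Origin: on its axis, level with the rack's top face; axes as the rack's. Its pocket is centred at x = -78 mm, y = 0 in this frame, its floor at z = -10 mm.
- die_round: Loose round steel die, 50 mm across, 36 mm high, 0.35 to 0.6 kg, with a small round hole, 14 mm across, through its middle. Origin: centre of its underside; z up along its axis; its turn about z is arbitrary and does not matter. Starts upright in the pocket of a station not its own, with 26 mm of it above the rack's top face.
- die_square: Loose round steel die, 50 mm across, 36 mm high, 0.35 to 0.6 kg, with a square hole, 24 x 24 mm, through its middle. Origin: centre of its underside; z up along its axis; its turn about z is arbitrary and does not matter. Starts upright in the pocket of a station not its own, with 26 mm of it above the rack's top face.
- die_oblong: Loose round steel die, 50 mm across, 36 mm high, 0.35 to 0.6 kg, with an oblong (slot-shaped) hole, 12 x 32 mm, through its middle. Origin: centre of its underside; z up along its axis; its turn about z is arbitrary and does not matter. Starts upright in the pocket of a station not its own, with 26 mm of it above the rack's top face.
- ink_bottle: Bystander: small blue bottle with a black cap, 41 mm across, 72 mm tall, standing loose on the bench by the left end of the rack. Origin: centre of its underside.
- oilstone: Bystander: dark grey sharpening stone, 40 x 125 x 22 mm, lying loose on the bench in front of the rack. Origin: centre of its underside; its length is along its y axis.
There are look-alikes about, which are no part of the job. Leave any red look-alike of the die_oblong alone. Leave any brown look-alike of the die_round alone.

How it is judged:
By the outcome, as a careful person would: the job done as asked, in the order asked, and still so for the second after the job is handed in, with the robot touching nothing.
It also fails if it takes over 96 s, if anything falls off the work surface, if the arm or the gripper's body presses on something with over 40 N, if the wrist force passes 120 N, or if a joint passes its speed limit or range.

## Working session

There is one attempt and no reset: what is moved stays moved. The work goes in short steps, Python scripts to look and compute and a tool call to move; the robot and the scene stay as the last step left them, time stands still between calls to the robot, and variables do not carry over. Pictures are saved under pics/ and viewed, and the job is handed in when it is done.

Besides the shell and the picture viewer there is one more tool, called by a JSON object that holds its "name" and its "arguments". send_rows: Moves the arm, as the interface text tells. Its arguments: {"type":"object","properties":{"translation":{"type":"array"},"dr":{"type":"array"},"grip":{"type":"array"}},"required":["translation","dr","grip"]}

```bash
mkdir -p pics; ls; python3 - <<'E'
from bench import arm
import cv2
for n in ["scene","top","wrist"]:
    im=arm.get_image(n); cv2.imwrite(f"pics/{n}0.png",im[:,:,::-1])
    i=arm.camera_info(n); print(n,i)
s=arm.read_state(); print({k:s[k] for k in ["clock","position","ee_rot","gripper_width","contact_force"]})
E
```

```text
pics
scene {'fx': 538.6999030070733, 'fy': 538.6999030070733, 'cx': 328.11935450752526, 'cy': 243.8218282124017, 'cam_to_world': array([[-8.25024002e-01, -2.23476749e-01,  5.19031346e-01,
        -1.23348552e+02],
       [-5.65008195e-01,  3.42562522e-01, -7.50610857e-01,
         1.14988433e+03],
       [-1.00566125e-02, -9.12528937e-01, -4.08888497e-01,
         5.19504324e+02],
       [ 0.00000000e+00,  0.00000000e+00,  0.00000000e+00,
         1.00000000e+00]])}
top {'fx': 596.7012563498839, 'fy': 596.7012563498839, 'cx': 314.9384608513293, 'cy': 238.36552466113582, 'cam_to_world': array([[-1.26982627e-02, -9.98130726e-01,  5.97813355e-02,
         3.74583111e+02],
       [-9.99659480e-01,  1.13092328e-02, -2.35164692e-02,
         3.32287928e+02],
       [ 2.27964294e-02, -6.00595971e-02, -9.97934451e-01,
         1.19613109e+03],
       [ 0.00000000e+00,  0.00000000e+00,  0.00000000e+00,
         1.00000000e+00]])}
wrist {'fx': 378.6761514227007, 'fy': 378.6761514227007, 'cx': 316.06026554727566, 'cy': 236.1056126250997, 'cam_to_world': array([[-2.62459175e-01, -9.16794904e-01, -3.01002134e-01,
         2.41972122e+02],
       [-9.64940801e-01,  2.50043127e-01,  7.97977810e-02,
         5.81127820e+02],
       [ 2.10531587e-03,  3.11392900e-01, -9.50278922e-01,
         3.73008682e+02],
       [ 0.00000000e+00,  0.00000000e+00,  0.00000000e+00,
         1.00000000e+00]])}
{'clock': 0.15, 'position': array([164.05503034, 602.63267789, 230.47867495]), 'ee_rot': array([ 9.91169621e-01, -1.32597380e-01, -5.51822440e-05,  8.45071635e-04]), 'gripper_width': 84.97916085891853, 'contact_force': array([-0.83035109, -0.82669503,  0.13718015])}
```

View pics/scene0.png

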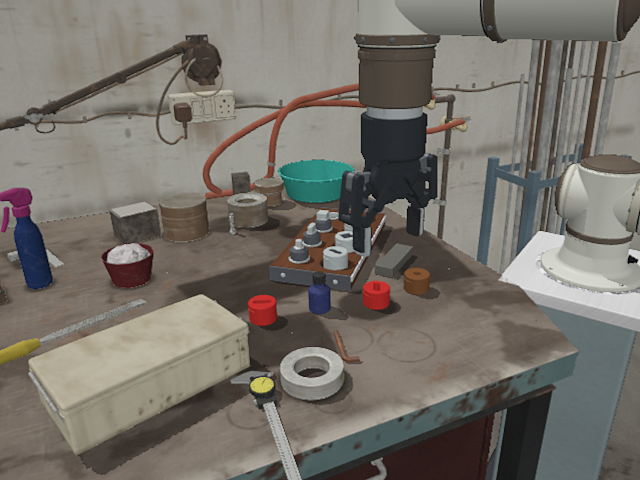

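View pics/top0.png

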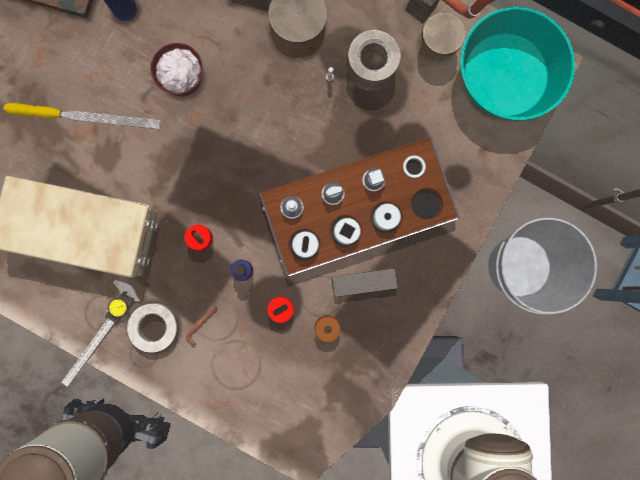

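View pics/wrist0.png

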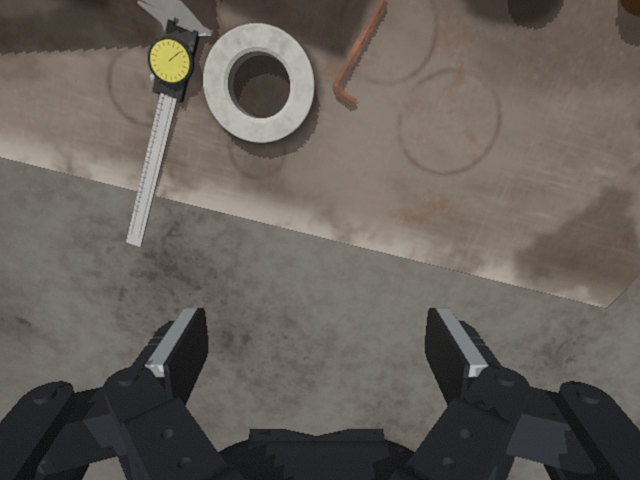

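```bash
python3 - <<'E'
from bench import arm
import cv2,numpy as np
im=cv2.imread("pics/top0.png")[130:290,170:470]
cv2.imwrite("pics/top0z.png",cv2.resize(im,None,fx=2.6,fy=2.6,interpolation=cv2.INTER_CUBIC))
arm.get_image("top")
for t in ["rack","punch_round","punch_square","punch_oblong","spare_seat","die_round","die_square","die_oblong","ink_bottle","oilstone"]:
    for d in arm.place_of(t,"top")[:4]: print(t,{k:np.round(v,2) for k,v in d.items()})
E
```

```text
rack {'xyz': array([510.3, 216.3,  -2.4]), 'confidence': np.float64(0.93)}
punch_round {'xyz': array([509.2, 349.1,  32.3]), 'confidence': np.float64(0.84)}
punch_square {'xyz': array([460.8, 243.1,  21.8]), 'confidence': np.float64(0.63)}
punch_square {'xyz': array([562.6, 189.4,  36.6]), 'confidence': np.float64(0.59)}
punch_oblong {'xyz': array([535.1, 271.4,  32.2]), 'confidence': np.float64(0.64)}
spare_seat {'xyz': array([589.2, 106.9,  32.8]), 'confidence': np.float64(0.68)}
die_round {'xyz': array([269.6, 284.7,  -5.1]), 'confidence': np.float64(0.73)}
die_round {'xyz': array([482.4, 163.7,  22.2]), 'confidence': np.float64(0.55)}
die_square {'xyz': array([461.3, 244.9,  19.5]), 'confidence': np.float64(0.7)}
die_square {'xyz': array([357.2, 208.3,   3.1]), 'confidence': np.float64(0.26)}
die_oblong {'xyz': array([ 3.076e+02,  3.709e+02, -3.000e-01]), 'confidence': np.float64(0.85)}
die_oblong {'xyz': array([453.8, 532.3,  -2. ]), 'confidence': np.float64(0.68)}
die_oblong {'xyz': array([436.2, 324.3,  17.6]), 'confidence': np.float64(0.55)}
ink_bottle {'xyz': array([383.4, 449.3,  -1.2]), 'confidence': np.float64(0.8)}
ink_bottle {'xyz': array([355.3, 207.9,  -0. ]), 'confidence': np.float64(0.48)}
ink_bottle {'xyz': array([508.2, 351.9,  34.9]), 'confidence': np.float64(0.36)}
oilstone {'xyz': array([461.9, 240.6,  19.4]), 'confidence': np.float64(0.74)}
oilstone {'xyz': array([353.8, 207.6,   2.9]), 'confidence': np.float64(0.57)}
```

```bash
cat > h.py <<'E'
import numpy as np
from scipy.spatial.transform import Rotation as R
def ray(i,u,v,z):
    T=np.array(i["cam_to_world"]); d=T[:3,:3]@np.array([(u-i["cx"])/i["fx"],(v-i["cy"])/i["fy"],1]); o=T[:3,3]
    return o+d*(z-o[2])/d[2]
def proj(i,p):
    T=np.array(i["cam_to_world"]); c=T[:3,:3].T@(np.array(p)-T[:3,3]); return c[0]/c[2]*i["fx"]+i["cx"],c[1]/c[2]*i["fy"]+i["cy"]
E
python3 - <<'E'
from bench import arm
from h import *
i=arm.camera_info("top")
for n,u,v,z in [("oblA",305,244,58),("sqB",346.5,231,58),("rdC",386.5,217,58),("pockD",427,204,32),("pA",291.5,206,74),("pB",333.5,191,74),("pC",375,178,74),("seat",414,166.5,34)]:
    print(n,ray(i,u,v,z).round(1))
E
```

```text
oblA [432.2 324.6  58. ]
sqB [456.2 244.8  58. ]
rdC [482.3 167.5  58. ]
pockD [509.6  83.2  32. ]
pA [503.5 349.3  74. ]
pB [531.3 269.5  74. ]
pC [555.4 190.2  74. ]
seat [584.1 107.6  34. ]
```

View pics/top0z.png

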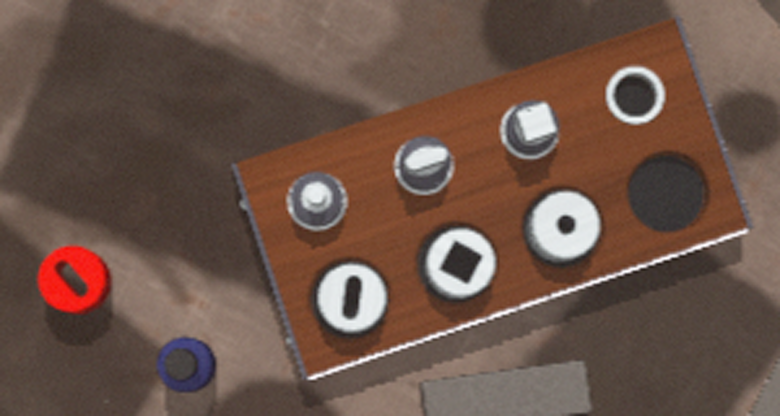

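```bash
cat >> h.py <<'E'
PHI=63.4
# fitted pocket centres (world)
PH_R=0
def plan(s,target,phi=PHI):
    """returns rotvec(deg) tool for the turn, and translation in tool axes after the turn"""
    r=R.from_quat(s["ee_rot"])
    ty=np.array([np.cos(np.radians(phi)),np.sin(np.radians(phi)),0]); 
    if ty@r.as_matrix()[:,1]<0: ty=-ty
    tz=np.array([0,0,-1.]); tx=np.cross(ty,tz)
    g=R.from_matrix(np.c_[tx,ty,tz])
    return (r.inv()*g).as_rotvec(degrees=True), g.inv().apply(np.array(target)-s["position"]), r.inv().apply(np.array(target)-s["position"])
def show(s,target,phi=PHI):
    a,b,c=plan(s,target,phi); print("t",round(s["clock"],2),"pos",s["position"].round(1),"w",round(s["gripper_width"],1),"F",s["contact_force"].round(1)); print("turn",a.round(1),"trans after turn",b.round(1),"no turn",c.round(1), "dist",np.linalg.norm(b).round(0))
E
python3 - <<'E'
from bench import arm
from h import *
s=arm.read_state(); print(s["joints"].round(3)); show(s,[482,167,180])
i=arm.camera_info("wrist")
p=s["position"]
for z in (100,170): print(proj(i,p-[0,0,z]))
E
```

```text
[ 1.564  0.385  0.008 -0.    -1.194 -0.259]
t 0.7 pos [164.1 603.  231.3] w 85.4 F [-0.1 -0.2 -1. ]
turn [-0.   0.  11.4] trans after turn [479.5 247.6  51.3] no turn [421.2 337.2  51.3] dist 542.0
(np.float64(315.11193115095625), np.float64(237.99982717426468))
(np.float64(315.2747004356977), np.float64(211.97675139625312))
```

{"name": "send_rows", "arguments": {"translation": [[0,0,0],[0,0,0],[37,19,4],[37,19,4],[37,19,4]], "dr": [[0,0,5.7],[0,0,5.7],[0,0,0],[0,0,0],[0,0,0]], "grip": [85,85,85,85,85]}}

```text
clock: 1.32
position: [238.4, 501.3, 219.3]
ee_rot: [0.973, -0.23, 0.0, -0.0]
contact_force: [0.8, -0.2, 1.0]
gripper_width: 85.0
```

{"name": "send_rows", "arguments": {"translation": [[37,19,4],[37,19,4],[37,19,4],[37,19,4],[37,19,4]], "dr": [[0,0,0],[0,0,0],[0,0,0],[0,0,0],[0,0,0]], "grip": [85,85,85,85,85]}}

```text
clock: 1.95
position: [361.3, 333.4, 199.5]
ee_rot: [0.973, -0.23, 0.0, -0.0]
contact_force: [0.7, 0.2, -0.4]
gripper_width: 85.3
```

{"name": "send_rows", "arguments": {"translation": [[37,19,4],[37,19,4],[37,19,4],[37,19,4],[37,19,4]], "dr": [[0,0,0],[0,0,0],[0,0,0],[0,0,0],[0,0,0]], "grip": [85,85,85,85,85]}}

```text
clock: 2.58
position: [484.2, 165.6, 179.5]
ee_rot: [0.973, -0.23, 0.0, -0.0]
contact_force: [0.3, 1.5, 0.6]
gripper_width: 85.1
```

```bash
python3 - <<'E'
from bench import arm
from h import *
import cv2
s=arm.read_state(); show(s,[482,167,180]); print(s["joints"].round(2))
i=arm.camera_info("wrist"); im=arm.get_image("wrist"); cv2.imwrite("pics/w1.png",im[:,:,::-1])
for t in ["rack","punch_round","punch_square","punch_oblong","spare_seat","die_round","die_square","die_oblong"]:
    for d in arm.place_of(t,"wrist")[:2]: print(t,{k:np.round(v,2) for k,v in d.items()},np.round(proj(i,d["xyz"])))
for n,p in dict(A=[432,324.5,58],B=[457,244.8,58],C=[482.3,167,58],D=[509.6,83,32],pA=[503.5,349.3,74],pC=[555.4,190,74],seat=[584,107.6,34]).items(): print(n,np.round(proj(i,p)))
E
```

```text
t 2.58 pos [484.2 165.6 179.5] w 85.1 F [0.3 1.5 0.6]
turn [-0. -0. -0.] trans after turn [-2.6 -0.2 -0.5] no turn [-2.6 -0.2 -0.5] dist 3.0
[ 0.65  0.24 -0.34  0.   -0.99  0.46]
rack {'xyz': array([5.072e+02, 2.154e+02, 3.000e-01]), 'confidence': np.float64(0.93)} [253. 212.]
rack {'xyz': array([505.7, 344.8,  34.7]), 'confidence': np.float64(0.48)} [113. 290.]
punch_round {'xyz': array([505.3, 344.7,  33.2]), 'confidence': np.float64(0.82)} [114. 290.]
punch_square {'xyz': array([559.6, 186.6,  31.1]), 'confidence': np.float64(0.63)} [245. 144.]
die_round {'xyz': array([485.9, 163. ,  23.3]), 'confidence': np.float64(0.62)} [318. 213.]
die_round {'xyz': array([267.1, 278.6,   1.2]), 'confidence': np.float64(0.57)} [312. 432.]
die_square {'xyz': array([452.6, 241. ,  24.3]), 'confidence': np.float64(0.79)} [254. 286.]
die_oblong {'xyz': array([449.6, 534.2,   1.7]), 'confidence': np.float64(0.97)} [ 11. 395.]
die_oblong {'xyz': array([304.2, 372.2,   0.4]), 'confidence': np.float64(0.92)} [219. 437.]
A [172. 365.]
B [240. 302.]
C [315. 232.]
D [399. 142.]
pA [ 83. 319.]
pC [232. 158.]
seat [326.  60.]
```

View pics/w1.png

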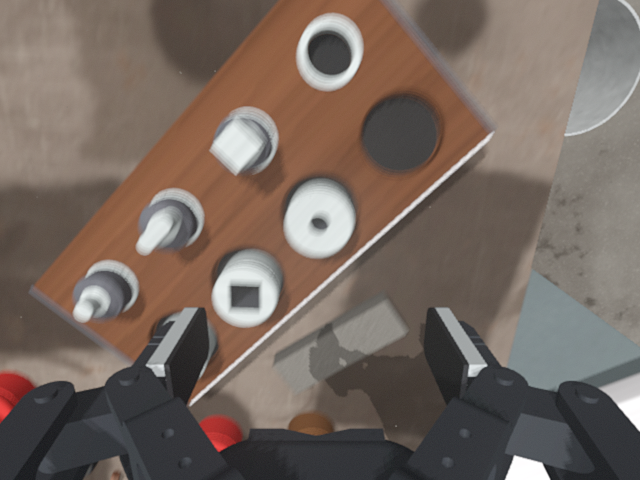

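```bash
python3 - <<'E'
from bench import arm
from h import *
import cv2
s=arm.read_state(); show(s,[482,167,180])
i=arm.camera_info("wrist"); im=arm.get_image("wrist"); cv2.imwrite("pics/w2.png",im[:,:,::-1])
for n,p in dict(A=[432,324.5,58],B=[457,244.8,58],C=[482.3,167,58],D=[509.6,83,32],pA=[503.5,349.3,74],pC=[555.4,190,74],seat=[584,107.6,34]).items(): print(n,np.round(proj(i,p)))
E
```

```text
t 3.02 pos [483.1 167.4 179.6] w 85.4 F [-0.7 -0.3  0.3]
turn [-0.  -0.   0.1] trans after turn [-0.8  0.9 -0.4] no turn [-0.8  0.9 -0.4] dist 1.0
A [173. 363.]
B [241. 300.]
C [317. 229.]
D [401. 140.]
pA [ 84. 316.]
pC [234. 155.]
seat [328.  57.]
```

View pics/w2.png

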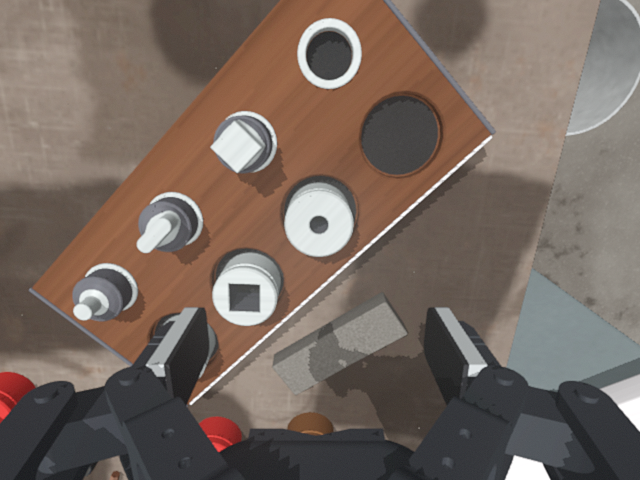

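```bash
python3 - <<'E'
from bench import arm
from h import *
i=arm.camera_info("wrist")
for n,u,v,z in [("Ddie C",319,224,58),("die B",246.5,297.5,58),("pockD",400,134.5,32),("pA",87.5,304,74),("pB",156,232,74),("pC",238,147,74),("seat",329.5,53.5,34)]:
    print(n,ray(i,u,v,z).round(1))
E
```

```text
Ddie C [485.2 163.5  58. ]
die B [457.2 240.1  58. ]
pockD [513.4  82.3  32. ]
pA [510.5 340.3  74. ]
pB [534.4 264.2  74. ]
pC [558.6 185.1  74. ]
seat [585.6 105.4  34. ]
```

```bash
python3 - <<'E'
from bench import arm
from h import *
s=arm.read_state(); show(s,[484,164.8,34])
E
```

```text
t 3.08 pos [483.1 167.4 179.6] w 85.0 F [ 0.8 -0.7 -0.5]
turn [-0.  -0.   0.1] trans after turn [  2.    1.9 145.6] no turn [  1.9   2.  145.6] dist 146.0
```

{"name": "send_rows", "arguments": {"translation": [[1,1,30],[1,1,30],[0,0,20],[0,0,15],[0,0,10]], "dr": [[0,0,0],[0,0,0],[0,0,0],[0,0,0],[0,0,0]], "grip": [85,85,85,85,85]}}

```text
clock: 3.7
position: [484.3, 164.3, 73.8]
ee_rot: [0.973, -0.23, 0.0, 0.0]
contact_force: [-0.4, 0.3, 0.6]
gripper_width: 85.1
```

```bash
python3 - <<'E'
from bench import arm
from h import *
import cv2
arm.get_image("top")
s=arm.read_state(); show(s,[484,164.8,34])
i=arm.camera_info("wrist"); im=arm.get_image("wrist"); cv2.imwrite("pics/w3.png",im[:,:,::-1])
print(proj(i,[484,164.8,58]))
E
```

```text
t 3.75 pos [483.7 163.9  72.8] w 85.0 F [ 0.1 -0.8 -0.9]
turn [ 0.1  0.1 -0. ] trans after turn [-0.1 -1.  38.8] no turn [-0.1 -1.  38.8] dist 39.0
(np.float64(312.97057081522564), np.float64(296.78408295084705))
```

View pics/w3.png

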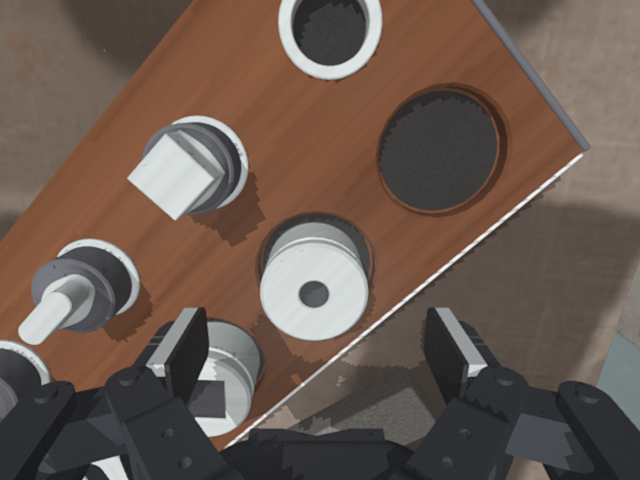

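{"name": "send_rows", "arguments": {"translation": [[0,0,15],[0,0,12],[0,0,8],[0,0,4],[0,0,0]], "dr": [[0,0,0],[0,0,0],[0,0,0],[0,0,0],[0,0,0]], "grip": [85,85,85,85,60]}}

```text
clock: 4.42
position: [484.3, 163.9, 35.1]
ee_rot: [0.973, -0.23, -0.0, 0.0]
contact_force: [0.1, -0.1, -0.3]
gripper_width: 69.1
```

{"name": "send_rows", "arguments": {"translation": [[0,0,0],[0,0,0],[0,0,0],[0,0,0],[0,0,0]], "dr": [[0,0,0],[0,0,0],[0,0,0],[0,0,0],[0,0,0]], "grip": [55,45,40,40,40]}}

```text
clock: 5.05
position: [484.8, 164.4, 36.2]
ee_rot: [0.973, -0.23, 0.001, -0.001]
contact_force: [-1.8, 0.2, 6.0]
gripper_width: 48.3
```

```bash
python3 - <<'E'
from bench import arm
from h import *
import cv2
s=arm.read_state(); show(s,[484,164.8,34])
i=arm.camera_info("wrist"); im=arm.get_image("wrist"); cv2.imwrite("pics/w4.png",im[:,:,::-1])
E
```

```text
t 5.05 pos [484.8 164.4  36.2] w 48.3 F [-1.8  0.2  6. ]
turn [-0.1 -0.1 -0. ] trans after turn [-0.9  0.   2.2] no turn [-0.9  0.   2.2] dist 2.0
```

View pics/w4.png

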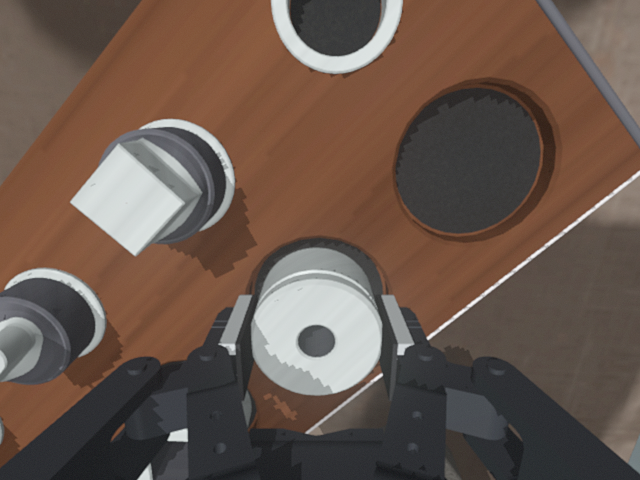

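```bash
python3 - <<'E'
from bench import arm
from h import *
s=arm.read_state(); show(s,[484,164.8,34]); i=arm.camera_info("wrist")
print(ray(i,317,340.5,58),"pD",ray(i,474,160,32))
E
```

```text
t 5.1 pos [484.8 164.4  36.1] w 48.2 F [-2.3  1.   5.5]
turn [-0.1 -0.1 -0. ] trans after turn [-0.9  0.   2.1] no turn [-0.9  0.   2.1] dist 2.0
[485.24550111 163.30744642  58.        ] pD [514.39546175  81.59869996  32.        ]
```

{"name": "send_rows", "arguments": {"translation": [[0,0,-5],[0,0,-10],[0,0,-15],[0,0,-15],[0,0,-15]], "dr": [[0,0,0],[0,0,0],[0,0,0],[0,0,0],[0,0,0]], "grip": [40,40,40,40,40]}}

```text
clock: 5.72
position: [484.3, 164.0, 96.6]
ee_rot: [0.973, -0.23, 0.0, -0.0]
contact_force: [-0.7, 1.1, -6.6]
gripper_width: 48.0
```

```bash
python3 - <<'E'
from bench import arm
from h import *
import cv2
arm.get_image("top")
s=arm.read_state(); show(s,[511,82.4,96])
i=arm.camera_info("wrist"); im=arm.get_image("wrist"); cv2.imwrite("pics/w5.png",im[:,:,::-1])
E
```

```text
t 5.78 pos [485.6 164.7  98.7] w 48.1 F [ 0.5  0.1 -3.6]
turn [-0.2 -0.2  0. ] trans after turn [59.5 62.2  2.7] no turn [59.5 62.2  2.6] dist 86.0
```

View pics/w5.png

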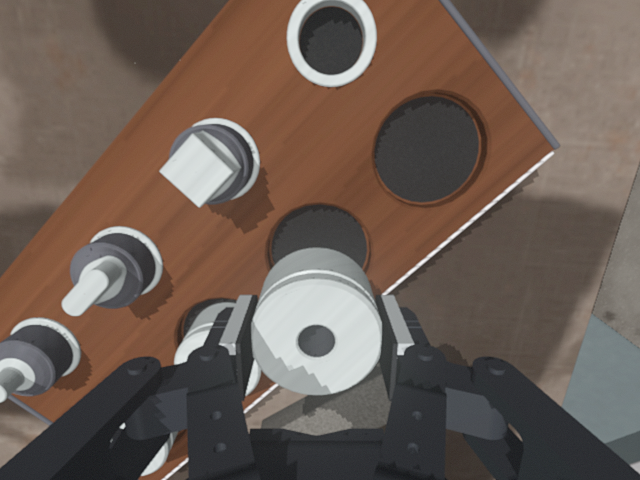

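{"name": "send_rows", "arguments": {"translation": [[10,10,0],[16,16,0],[16,16,0],[12,12,0],[7.3,7.4,0]], "dr": [[0,0,0],[0,0,0],[0,0,0],[0,0,0],[0,0,0]], "grip": [40,40,40,40,40]}}

```text
clock: 6.45
position: [511.5, 80.3, 94.9]
ee_rot: [0.973, -0.231, -0.0, 0.0]
contact_force: [1.0, 0.5, -5.4]
gripper_width: 48.1
```

{"name": "send_rows", "arguments": {"translation": [[0,0,5],[0,0,10],[0,0,10],[0,0,0],[0,0,0]], "dr": [[0,0,0],[0,0,0],[0,0,0],[0,0,0],[0,0,0]], "grip": [40,40,40,40,40]}}

```text
clock: 7.08
position: [511.7, 81.9, 70.3]
ee_rot: [0.973, -0.23, 0.0, 0.0]
contact_force: [-0.3, 0.2, -5.1]
gripper_width: 48.3
```

```bash
cat > look.py <<'E'
import sys
from bench import arm
from h import *
import cv2
name=sys.argv[1]; pk=[float(x) for x in sys.argv[2:4]]; off=np.array([0.5,-0.9])
s=arm.read_state(); show(s,pk+[37])
i=arm.camera_info("wrist"); im=arm.get_image("wrist").copy()
def circ(c,r,z,col):
    pts=np.array([proj(i,[c[0]+r*np.cos(a),c[1]+r*np.sin(a),z]) for a in np.linspace(0,6.28,60)]).round().astype(int)
    cv2.polylines(im,[pts],True,col,1)
circ(np.array(pk),30.5,32,(0,255,0))
circ(np.array(pk),30.5,22,(0,120,0))
p=s["position"]
circ(p[:2]+off,25,p[2]+22,(255,0,255))
cv2.imwrite(f"pics/{name}.png",im[:,:,::-1])
E
python3 look.py w6 513 82.3
```

```text
t 7.08 pos [511.7  81.9  70.3] w 48.3 F [-0.3  0.2 -5.1]
turn [ 0. -0.  0.] trans after turn [ 1.  -0.9 33.3] no turn [ 0.9 -0.9 33.3] dist 33.0
```

View pics/w6.png

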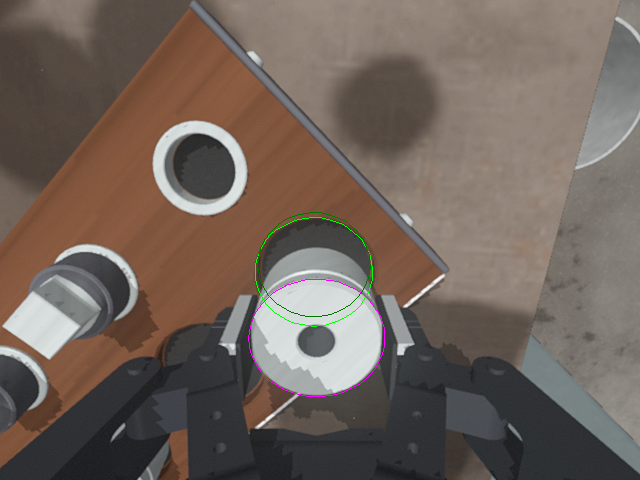

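{"name": "send_rows", "arguments": {"translation": [[0.9,-0.9,10],[0,0,10],[0,0,8],[0,0,4],[0,0,1]], "dr": [[0,0,0],[0,0,0],[0,0,0],[0,0,0],[0,0,0]], "grip": [40,40,40,40,40]}}

```text
clock: 7.75
position: [512.7, 81.9, 36.9]
ee_rot: [0.973, -0.23, -0.0, 0.0]
contact_force: [0.7, -0.2, -5.2]
gripper_width: 47.9
```

```bash
python3 look.py w7 513 82.3
```

```text
t 7.75 pos [512.7  81.9  36.9] w 47.9 F [ 0.7 -0.2 -5.2]
turn [ 0.  0. -0.] trans after turn [ 0.1 -0.5 -0.1] no turn [ 0.1 -0.5 -0.1] dist 0.0
```

View pics/w7.png

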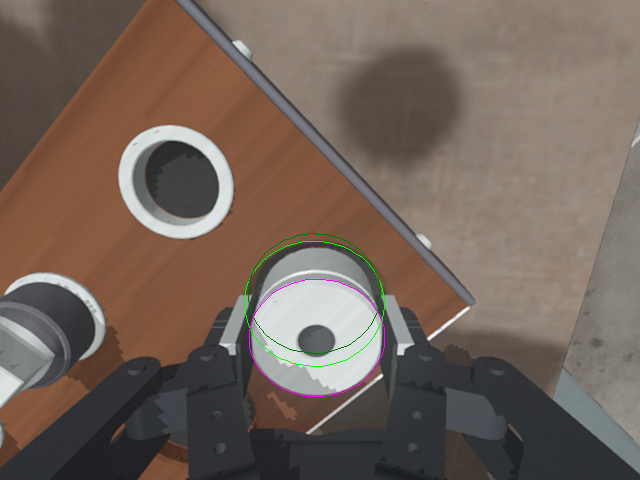

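{"name": "send_rows", "arguments": {"translation": [[0,0,0.7],[0,0,0.7],[0,0,0.6],[0,0,0],[0,0,0]], "dr": [[0,0,0],[0,0,0],[0,0,0],[0,0,0],[0,0,0]], "grip": [40,40,40,40,40]}}

```text
clock: 8.43
position: [513.0, 82.1, 36.2]
ee_rot: [0.973, -0.23, 0.0, -0.0]
contact_force: [-4.0, -0.5, 6.7]
gripper_width: 48.1
```

{"name": "send_rows", "arguments": {"translation": [[0,0,0],[0,0,0],[0,0,-5],[0,0,-20],[0,0,-30]], "dr": [[0,0,0],[0,0,0],[0,0,0],[0,0,0],[0,0,0]], "grip": [70,85,85,85,85]}}

```text
clock: 9.05
position: [512.4, 81.8, 90.4]
ee_rot: [0.973, -0.23, -0.001, 0.001]
contact_force: [0.3, -0.5, 0.7]
gripper_width: 85.1
```

```bash
python3 look.py w8 513 82.3; python3 - <<'E'
from bench import arm
from h import *
show(arm.read_state(),[458,241,92])
E
```

```text
t 9.05 pos [512.4  81.8  90.4] w 85.1 F [ 0.3 -0.5  0.7]
turn [ 0.1  0.1 -0. ] trans after turn [ 0.3 -0.8 53.4] no turn [ 0.4 -0.8 53.4] dist 53.0
t 9.1 pos [515.4  82.8  95. ] w 84.7 F [0.7 0.6 3.3]
turn [-0.3 -0.3  0.1] trans after turn [-122.1 -115.8    3. ] no turn [-122.  -115.9    2.9] dist 168.0
```

View pics/w8.png

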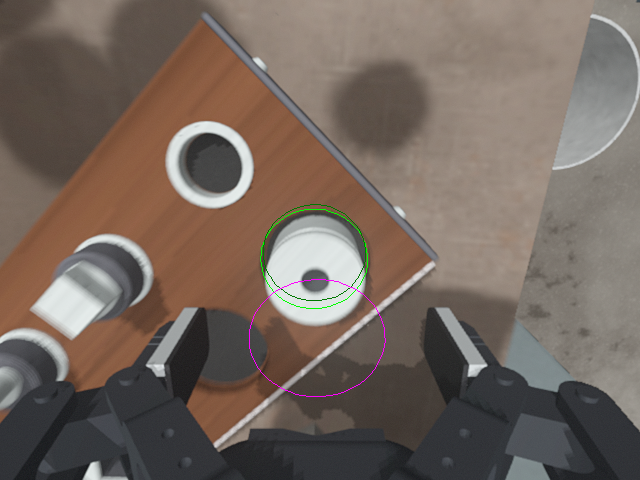

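{"name": "send_rows", "arguments": {"translation": [[-16,-16,0],[-30,-29,0],[-34,-33,0],[-26,-25,0],[-14.5,-14,0]], "dr": [[0,0,0],[0,0,0],[0,0,0],[0,0,0],[0,0,0]], "grip": [85,85,85,85,85]}}

```text
clock: 9.72
position: [457.2, 242.2, 90.6]
ee_rot: [0.973, -0.229, 0.0, -0.0]
contact_force: [0.9, 0.1, 0.3]
gripper_width: 84.9
```

{"name": "send_rows", "arguments": {"translation": [[0,0,5],[0,0,5],[0,0,0],[0,0,0],[0,0,0]], "dr": [[0,0,0],[0,0,0],[0,0,0],[0,0,0],[0,0,0]], "grip": [85,85,85,85,85]}}

```text
clock: 10.35
position: [457.8, 240.3, 80.4]
ee_rot: [0.973, -0.231, 0.0, -0.0]
contact_force: [-0.4, -1.3, 0.7]
gripper_width: 85.0
```

```bash
python3 look.py w9 486.1 162.9; python3 - <<'E'
from bench import arm
from h import *
show(arm.read_state(),[458,241,37])
E
```

```text
t 10.35 pos [457.8 240.3  80.4] w 85.0 F [-0.4 -1.3  0.7]
turn [-0.  -0.  -0.1] trans after turn [60.  56.5 43.4] no turn [60.  56.4 43.4] dist 93.0
t 10.4 pos [457.7 240.4  80.5] w 85.0 F [-0.2 -0.3  0.3]
turn [-0.  -0.  -0.1] trans after turn [-0.  -0.7 43.5] no turn [-0.  -0.7 43.5] dist 43.0
```

View pics/w9.png

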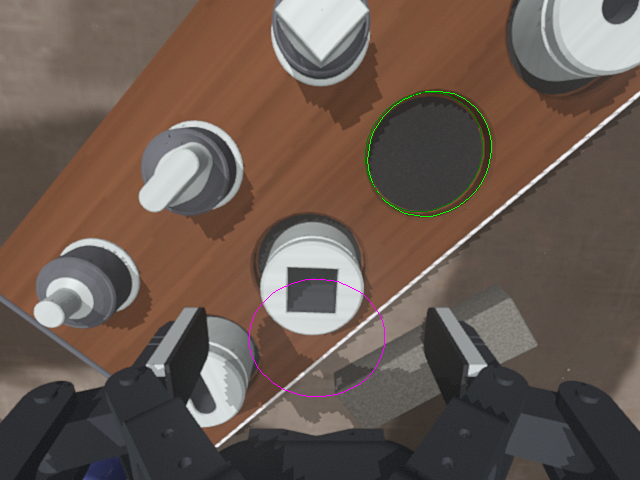

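```bash
python3 - <<'E'
from bench import arm
from h import *
s=arm.read_state(); i=arm.camera_info("wrist")
q=ray(i,312,289.5,58); print(q); show(s,[q[0]-.5,q[1]+.9,37])
E
```

```text
[458.29121931 241.79752367  58.        ]
t 10.4 pos [457.7 240.4  80.5] w 85.0 F [-0.2 -0.3  0.3]
turn [-0.  -0.  -0.1] trans after turn [-1.  -2.1 43.5] no turn [-1.  -2.1 43.5] dist 44.0
```

{"name": "send_rows", "arguments": {"translation": [[-1,-2,15],[0,0,14],[0,0,10],[0,0,4.5],[0,0,0]], "dr": [[0,0,0],[0,0,0],[0,0,0],[0,0,0],[0,0,0]], "grip": [85,85,85,85,60]}}

```text
clock: 11.02
position: [457.4, 242.7, 36.4]
ee_rot: [0.973, -0.23, -0.0, 0.0]
contact_force: [-0.8, 0.6, -0.0]
gripper_width: 69.3
```

{"name": "send_rows", "arguments": {"translation": [[0,0,0],[0,0,0],[0,0,0],[0,0,0],[0,0,0]], "dr": [[0,0,0],[0,0,0],[0,0,0],[0,0,0],[0,0,0]], "grip": [55,45,40,40,40]}}

```text
clock: 11.65
position: [457.8, 243.0, 37.7]
ee_rot: [0.973, -0.23, 0.0, -0.0]
contact_force: [-1.6, -1.6, 4.9]
gripper_width: 48.5
```

{"name": "send_rows", "arguments": {"translation": [[0,0,-5],[0,0,-10],[0,0,-15],[0,0,-10],[0,0,0]], "dr": [[0,0,0],[0,0,0],[0,0,0],[0,0,0],[0,0,0]], "grip": [40,40,40,40,40]}}

```text
clock: 12.28
position: [458.1, 243.4, 78.1]
ee_rot: [0.973, -0.23, 0.001, -0.001]
contact_force: [0.1, -0.2, -4.7]
gripper_width: 48.4
```

```bash
python3 look.py w10 486.1 162.9
```

```text
t 12.28 pos [458.1 243.4  78.1] w 48.4 F [ 0.1 -0.2 -4.7]
turn [-0.2 -0.  -0. ] trans after turn [61.1 59.4 41.1] no turn [61.1 59.5 41. ] dist 95.0
```

View pics/w10.png

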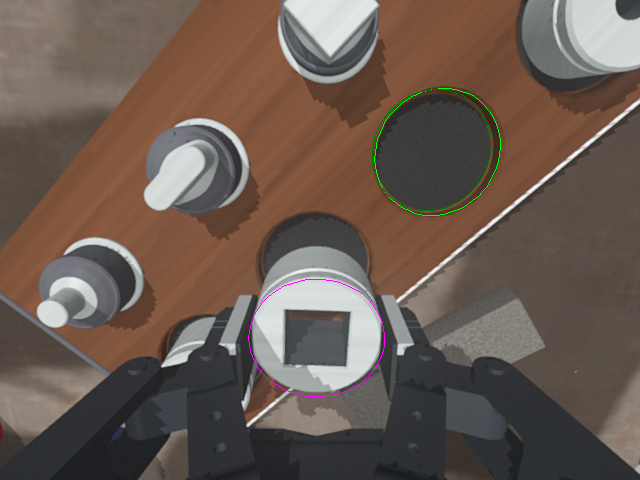

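{"name": "send_rows", "arguments": {"translation": [[10,10,0],[16,16,0],[16,15,0],[12,12,0],[6.3,6,0]], "dr": [[0,0,0],[0,0,0],[0,0,0],[0,0,0],[0,0,0]], "grip": [40,40,40,40,40]}}

```text
clock: 12.95
position: [485.0, 161.7, 76.5]
ee_rot: [0.973, -0.231, -0.0, 0.0]
contact_force: [0.4, 0.8, -3.8]
gripper_width: 47.7
```

{"name": "send_rows", "arguments": {"translation": [[0,0,5],[0,0,8],[0,0,5],[0,0,0],[0,0,0]], "dr": [[0,0,0],[0,0,0],[0,0,0],[0,0,0],[0,0,0]], "grip": [40,40,40,40,40]}}

```text
clock: 13.58
position: [485.1, 163.4, 58.8]
ee_rot: [0.973, -0.23, 0.0, -0.0]
contact_force: [-0.8, -0.5, -2.7]
gripper_width: 48.3
```

```bash
python3 look.py w11 486.1 162.9
```

```text
t 13.57 pos [485.1 163.4  58.8] w 48.3 F [-0.8 -0.5 -2.7]
turn [-0. -0.  0.] trans after turn [ 1.2 -0.  21.8] no turn [ 1.2 -0.  21.8] dist 22.0
```

View pics/w11.png

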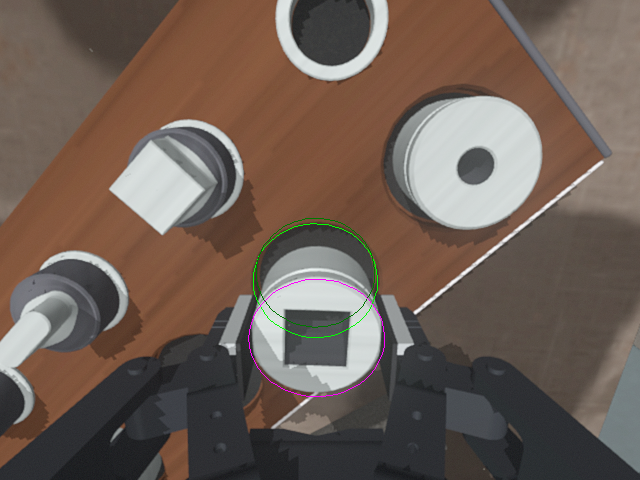

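Well aligned; lower the square die into C.

{"name": "send_rows", "arguments": {"translation": [[0.5,0,6],[0,0,7],[0,0,5],[0,0,2.5],[0,0,0.5]], "dr": [[0,0,0],[0,0,0],[0,0,0],[0,0,0],[0,0,0]], "grip": [40,40,40,40,40]}}

```text
clock: 14.25
position: [485.4, 162.8, 37.7]
ee_rot: [0.973, -0.23, -0.0, 0.0]
contact_force: [-0.7, 0.7, -1.5]
gripper_width: 47.8
```

{"name": "send_rows", "arguments": {"translation": [[0,0,0.6],[0,0,0.6],[0,0,0],[0,0,0],[0,0,0]], "dr": [[0,0,0],[0,0,0],[0,0,0],[0,0,0],[0,0,0]], "grip": [40,40,40,40,40]}}

```text
clock: 14.88
position: [485.4, 162.8, 37.7]
ee_rot: [0.973, -0.23, 0.0, -0.0]
contact_force: [-3.7, -0.9, 4.8]
gripper_width: 47.8
```

{"name": "send_rows", "arguments": {"translation": [[0,0,0],[0,0,0],[0,0,-5],[0,0,-20],[0,0,-30]], "dr": [[0,0,0],[0,0,0],[0,0,0],[0,0,0],[0,0,0]], "grip": [70,85,85,85,85]}}

```text
clock: 15.5
position: [485.1, 162.6, 91.8]
ee_rot: [0.973, -0.23, -0.001, 0.001]
contact_force: [0.6, 1.3, 0.5]
gripper_width: 85.1
```

{"name": "send_rows", "arguments": {"translation": [[-16,-16,0],[-30,-29,0],[-34,-33,0],[-26,-25,0],[-14.5,-15,0]], "dr": [[0,0,0],[0,0,0],[0,0,0],[0,0,0],[0,0,0]], "grip": [85,85,85,85,85]}}

```text
clock: 16.12
position: [430.2, 324.0, 91.9]
ee_rot: [0.973, -0.23, 0.0, -0.0]
contact_force: [-0.8, 0.5, -0.6]
gripper_width: 85.0
```

{"name": "send_rows", "arguments": {"translation": [[0,0,5],[0,0,5],[0,0,0],[0,0,0],[0,0,0]], "dr": [[0,0,0],[0,0,0],[0,0,0],[0,0,0],[0,0,0]], "grip": [85,85,85,85,85]}}

```text
clock: 16.75
position: [430.9, 322.0, 81.8]
ee_rot: [0.973, -0.231, 0.0, -0.0]
contact_force: [-0.8, -0.3, 0.2]
gripper_width: 84.6
```

```bash
python3 look.py w12 459.2 243.5
```

```text
t 16.75 pos [430.9 322.   81.8] w 84.6 F [-0.8 -0.3  0.2]
turn [-0.  -0.  -0.1] trans after turn [60.5 57.5 44.8] no turn [60.5 57.5 44.8] dist 95.0
```

View pics/w12.png

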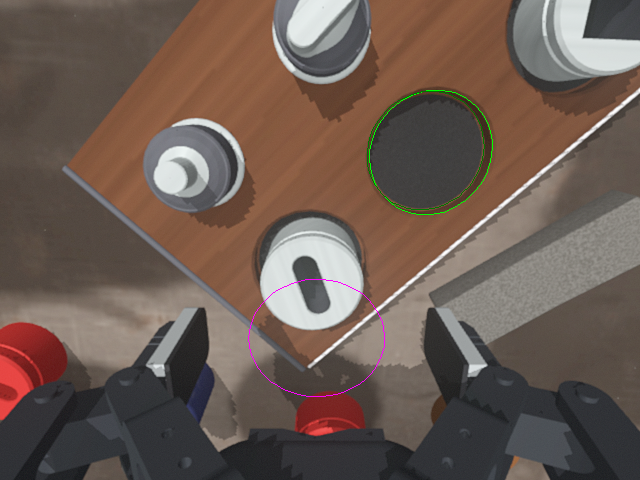

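```bash
python3 - <<'E'
from bench import arm
from h import *
s=arm.read_state(); i=arm.camera_info("wrist")
q=ray(i,311.5,284.5,58); print(q); show(s,[q[0]-.5,q[1]+.9,37.2])
E
```

```text
[433.28324948 322.87866414  58.        ]
t 16.8 pos [430.8 322.1  81.8] w 85.0 F [ 0.2 -0.3  0.3]
turn [-0.  -0.  -0.1] trans after turn [ 1.  -2.4 44.6] no turn [ 1.  -2.3 44.6] dist 45.0
```

{"name": "send_rows", "arguments": {"translation": [[1,-2.3,15],[0,0,14],[0,0,11],[0,0,4.5],[0,0,0]], "dr": [[0,0,0],[0,0,0],[0,0,0],[0,0,0],[0,0,0]], "grip": [85,85,85,85,60]}}

```text
clock: 17.42
position: [432.4, 323.8, 36.6]
ee_rot: [0.973, -0.23, -0.0, 0.0]
contact_force: [0.4, -0.2, 0.1]
gripper_width: 69.6
```

{"name": "send_rows", "arguments": {"translation": [[0,0,0],[0,0,0],[0,0,0],[0,0,0],[0,0,0]], "dr": [[0,0,0],[0,0,0],[0,0,0],[0,0,0],[0,0,0]], "grip": [55,45,40,40,40]}}

```text
clock: 18.05
position: [432.7, 324.1, 38.0]
ee_rot: [0.973, -0.23, 0.0, -0.0]
contact_force: [-2.5, -1.4, 5.6]
gripper_width: 47.8
```

{"name": "send_rows", "arguments": {"translation": [[0,0,-5],[0,0,-10],[0,0,-15],[0,0,-10],[0,0,0]], "dr": [[0,0,0],[0,0,0],[0,0,0],[0,0,0],[0,0,0]], "grip": [40,40,40,40,40]}}

```text
clock: 18.68
position: [433.0, 324.6, 78.4]
ee_rot: [0.973, -0.23, 0.001, -0.001]
contact_force: [-0.2, -0.4, -5.5]
gripper_width: 47.7
```

```bash
python3 look.py w13 459.2 243.5
```

```text
t 18.68 pos [433.  324.6  78.4] w 47.7 F [-0.2 -0.4 -5.5]
turn [-0.2 -0.  -0. ] trans after turn [59.8 60.8 41.4] no turn [59.8 60.9 41.3] dist 95.0
```

View pics/w13.png

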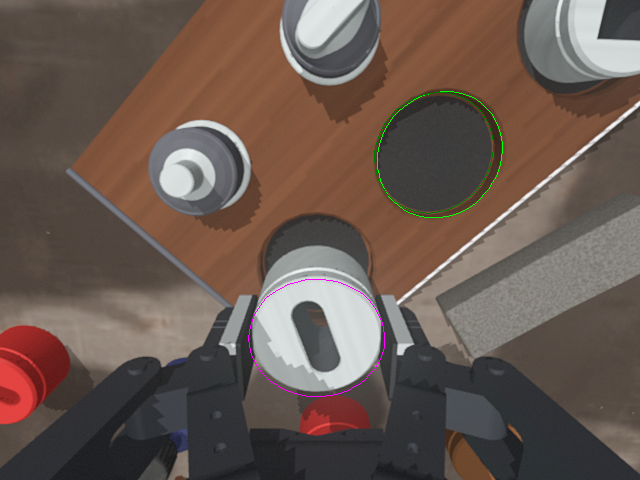

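{"name": "send_rows", "arguments": {"translation": [[10,10,0],[16,16,0],[16,16,0],[12,12,0],[5.2,6,0]], "dr": [[0,0,0],[0,0,0],[0,0,0],[0,0,0],[0,0,0]], "grip": [40,40,40,40,40]}}

```text
clock: 19.35
position: [458.8, 242.1, 77.0]
ee_rot: [0.973, -0.231, -0.0, 0.0]
contact_force: [-0.1, 0.7, -6.1]
gripper_width: 47.7
```

{"name": "send_rows", "arguments": {"translation": [[0,0,5],[0,0,8],[0,0,5],[0,0,0],[0,0,0]], "dr": [[0,0,0],[0,0,0],[0,0,0],[0,0,0],[0,0,0]], "grip": [40,40,40,40,40]}}

```text
clock: 19.98
position: [458.6, 244.1, 59.1]
ee_rot: [0.973, -0.23, 0.0, -0.0]
contact_force: [0.3, 0.5, -5.6]
gripper_width: 48.1
```

```bash
python3 look.py w14 459.2 243.5
```

```text
t 19.98 pos [458.6 244.1  59.1] w 48.1 F [ 0.3  0.5 -5.6]
turn [-0. -0.  0.] trans after turn [ 0.8  0.3 22.1] no turn [ 0.8  0.3 22.1] dist 22.0
```

View pics/w14.png

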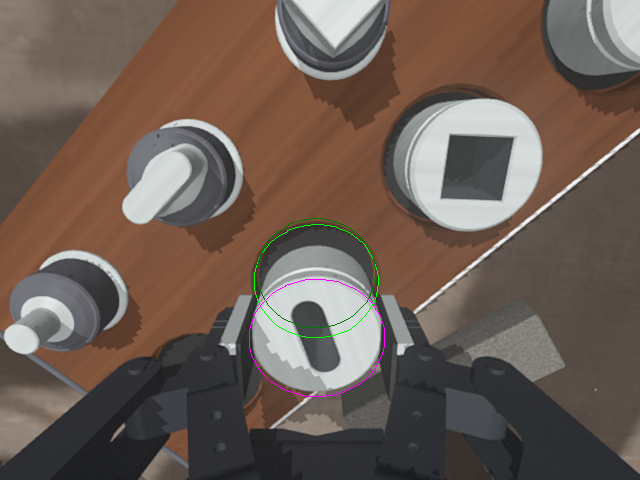

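{"name": "send_rows", "arguments": {"translation": [[0.5,0,6],[0,0,7],[0,0,5],[0,0,2.5],[0,0,0.5]], "dr": [[0,0,0],[0,0,0],[0,0,0],[0,0,0],[0,0,0]], "grip": [40,40,40,40,40]}}

```text
clock: 20.65
position: [459.0, 243.5, 38.1]
ee_rot: [0.973, -0.23, -0.0, 0.0]
contact_force: [-1.4, -1.7, -3.1]
gripper_width: 47.4
```

{"name": "send_rows", "arguments": {"translation": [[0,0,0.6],[0,0,0.6],[0,0,0],[0,0,0],[0,0,0]], "dr": [[0,0,0],[0,0,0],[0,0,0],[0,0,0],[0,0,0]], "grip": [40,40,40,40,40]}}

```text
clock: 21.28
position: [459.0, 243.5, 38.0]
ee_rot: [0.973, -0.23, 0.0, -0.0]
contact_force: [-3.6, -0.9, 5.7]
gripper_width: 47.9
```

{"name": "send_rows", "arguments": {"translation": [[0,0,0],[0,0,0],[0,0,-5],[0,0,-20],[0,0,-30]], "dr": [[0,0,0],[0,0,0],[0,0,0],[0,0,0],[0,0,0]], "grip": [70,85,85,85,85]}}

```text
clock: 21.9
position: [458.8, 243.3, 92.0]
ee_rot: [0.973, -0.23, -0.0, 0.001]
contact_force: [-0.3, 1.2, 0.3]
gripper_width: 85.0
```

{"name": "send_rows", "arguments": {"translation": [[16,16,0],[30,30,0],[34,34,0],[26,26,0],[14.2,14.4,0]], "dr": [[0,0,0],[0,0,0],[0,0,0],[0,0,0],[0,0,0]], "grip": [85,85,85,85,85]}}

```text
clock: 22.52
position: [513.1, 80.5, 92.3]
ee_rot: [0.973, -0.231, 0.0, -0.0]
contact_force: [0.1, -0.4, -0.3]
gripper_width: 85.2
```

{"name": "send_rows", "arguments": {"translation": [[0,0,5],[0,0,5],[0,0,0],[0,0,0],[0,0,0]], "dr": [[0,0,0],[0,0,0],[0,0,0],[0,0,0],[0,0,0]], "grip": [85,85,85,85,85]}}

```text
clock: 23.15
position: [512.5, 82.5, 82.0]
ee_rot: [0.973, -0.23, 0.0, -0.0]
contact_force: [-0.5, 0.2, -0.4]
gripper_width: 84.7
```

```bash
python3 look.py w15 513 82.3
```

```text
t 23.15 pos [512.5  82.5  82. ] w 84.7 F [-0.5  0.2 -0.4]
turn [-0. -0.  0.] trans after turn [ 0.5 -0.  45. ] no turn [ 0.5 -0.  45. ] dist 45.0
```

View pics/w15.png

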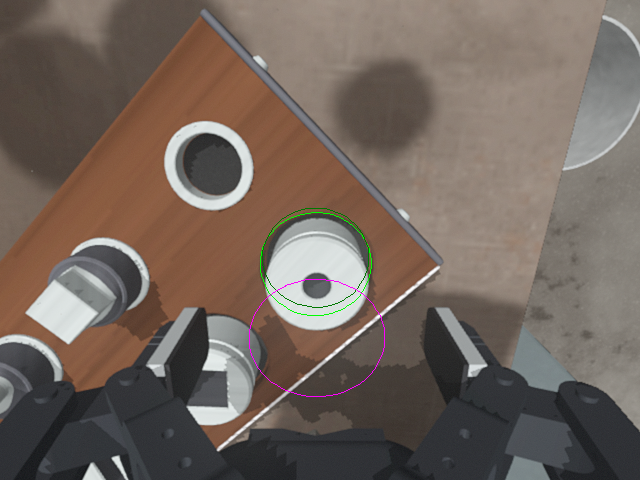

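{"name": "send_rows", "arguments": {"translation": [[0.5,0,15],[0,0,14],[0,0,11],[0,0,4.6],[0,0,0]], "dr": [[0,0,0],[0,0,0],[0,0,0],[0,0,0],[0,0,0]], "grip": [85,85,85,85,60]}}

```text
clock: 23.82
position: [512.8, 81.7, 36.8]
ee_rot: [0.973, -0.23, -0.0, 0.0]
contact_force: [0.4, 0.6, 0.3]
gripper_width: 69.4
```

{"name": "send_rows", "arguments": {"translation": [[0,0,0],[0,0,0],[0,0,0],[0,0,0],[0,0,0]], "dr": [[0,0,0],[0,0,0],[0,0,0],[0,0,0],[0,0,0]], "grip": [55,45,40,40,40]}}

```text
clock: 24.45
position: [513.3, 82.0, 38.2]
ee_rot: [0.973, -0.23, 0.001, -0.0]
contact_force: [-1.2, 0.8, 5.9]
gripper_width: 47.7
```

{"name": "send_rows", "arguments": {"translation": [[0,0,-5],[0,0,-10],[0,0,-18],[0,0,-18],[0,0,-11]], "dr": [[0,0,0],[0,0,0],[0,0,0],[0,0,0],[0,0,0]], "grip": [40,40,40,40,40]}}

```text
clock: 25.08
position: [512.8, 81.8, 100.1]
ee_rot: [0.973, -0.23, 0.0, -0.0]
contact_force: [-0.7, -0.4, -5.9]
gripper_width: 48.1
```

```bash
python3 look.py w16 513 82.3
```

```text
t 25.07 pos [512.8  81.8 100.1] w 48.1 F [-0.7 -0.4 -5.9]
turn [-0. -0. -0.] trans after turn [-0.1 -0.5 63.1] no turn [-0.1 -0.4 63.1] dist 63.0
```

View pics/w16.png

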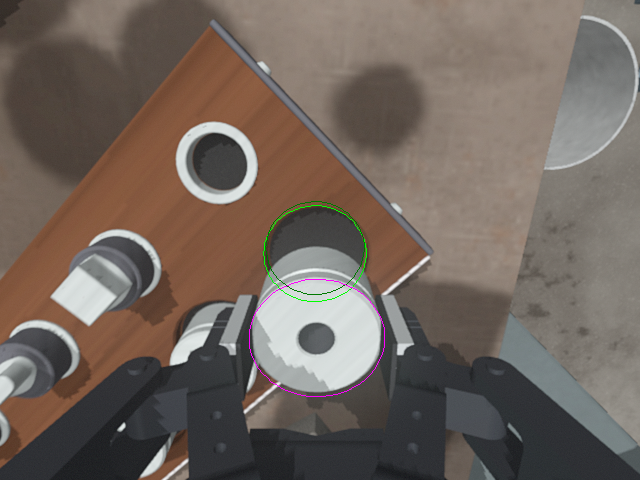

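{"name": "send_rows", "arguments": {"translation": [[-10,-10,0],[-20,-20,0],[-25,-25,0],[-25,-25,0],[-25,-25,0]], "dr": [[0,0,0],[0,0,0],[0,0,0],[0,0,0],[0,0,0]], "grip": [40,40,40,40,40]}}

```text
clock: 25.75
position: [464.8, 223.9, 98.4]
ee_rot: [0.973, -0.23, -0.001, 0.001]
contact_force: [-0.2, 0.1, -5.5]
gripper_width: 47.8
```

{"name": "send_rows", "arguments": {"translation": [[-25,-25,0],[-22,-22,0],[-16,-16,0],[-8.5,-8.4,0],[-4,-4,0]], "dr": [[0,0,0],[0,0,0],[0,0,0],[0,0,0],[0,0,0]], "grip": [40,40,40,40,40]}}

```text
clock: 26.38
position: [432.0, 324.1, 99.0]
ee_rot: [0.973, -0.23, -0.0, 0.0]
contact_force: [0.3, -0.6, -4.3]
gripper_width: 47.8
```

{"name": "send_rows", "arguments": {"translation": [[0,0,10],[0,0,15],[0,0,10],[0,0,5],[0,0,0]], "dr": [[0,0,0],[0,0,0],[0,0,0],[0,0,0],[0,0,0]], "grip": [40,40,40,40,40]}}

```text
clock: 27.0
position: [432.4, 323.7, 58.8]
ee_rot: [0.973, -0.23, -0.0, 0.001]
contact_force: [-0.3, -0.7, -4.8]
gripper_width: 47.7
```

```bash
python3 look.py w17 432.3 324.1
```

```text
t 27.0 pos [432.4 323.7  58.8] w 47.7 F [-0.3 -0.7 -4.8]
turn [ 0.1  0.  -0. ] trans after turn [-0.3 -0.3 21.8] no turn [-0.3 -0.4 21.8] dist 22.0
```

View pics/w17.png

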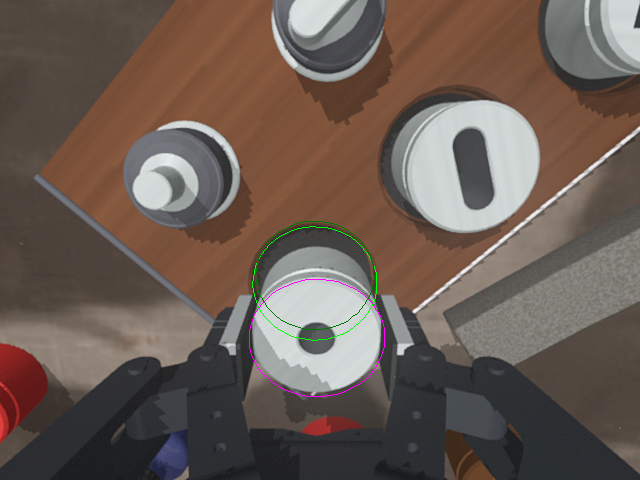

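{"name": "send_rows", "arguments": {"translation": [[0,-0.3,6],[0,0,7],[0,0,5],[0,0,2.3],[0,0,0.5]], "dr": [[0,0,0],[0,0,0],[0,0,0],[0,0,0],[0,0,0]], "grip": [40,40,40,40,40]}}

```text
clock: 27.68
position: [432.6, 324.3, 38.4]
ee_rot: [0.973, -0.23, 0.0, 0.0]
contact_force: [-0.0, 0.8, -4.2]
gripper_width: 48.0
```

{"name": "send_rows", "arguments": {"translation": [[0,0,0.6],[0,0,0.6],[0,0,0],[0,0,0],[0,0,0]], "dr": [[0,0,0],[0,0,0],[0,0,0],[0,0,0],[0,0,0]], "grip": [40,40,40,40,40]}}

```text
clock: 28.3
position: [432.7, 324.4, 38.2]
ee_rot: [0.973, -0.23, 0.0, -0.0]
contact_force: [-3.5, -1.7, 5.4]
gripper_width: 48.0
```

{"name": "send_rows", "arguments": {"translation": [[0,0,0],[0,0,0],[0,0,-5],[0,0,-20],[0,0,-30]], "dr": [[0,0,0],[0,0,0],[0,0,0],[0,0,0],[0,0,0]], "grip": [70,85,85,85,85]}}

```text
clock: 28.92
position: [432.4, 323.9, 92.4]
ee_rot: [0.973, -0.23, -0.0, 0.001]
contact_force: [0.5, 0.8, 0.2]
gripper_width: 84.9
```

{"name": "send_rows", "arguments": {"translation": [[0,0,-30],[0,0,-40],[0,0,-40],[0,0,-20],[0,0,0]], "dr": [[0,0,0],[0,0,0],[0,0,0],[0,0,0],[0,0,0]], "grip": [85,85,85,85,85]}}

```text
clock: 29.55
position: [433.2, 325.0, 224.3]
ee_rot: [0.973, -0.23, 0.001, -0.002]
contact_force: [-0.2, 0.4, -0.2]
gripper_width: 85.4
```

{"name": "send_rows", "arguments": {"translation": [[-30,-30,0],[-40,-30,0],[-40,-30,0],[-30,-30,0],[0,0,0]], "dr": [[0,0,0],[0,0,0],[0,0,0],[0,0,0],[0,0,0]], "grip": [85,85,85,85,85]}}

```text
clock: 30.18
position: [359.7, 496.0, 219.8]
ee_rot: [0.973, -0.229, -0.0, 0.001]
contact_force: [0.4, -0.4, 0.3]
gripper_width: 85.1
```

```bash
python3 - <<'E'
from bench import arm
import cv2
for n in ["top","scene"]:
    im=arm.get_image(n)
    cv2.imwrite(f"pics/{n}9.png",im[:,:,::-1])
    if n=="top": c=im[130:320,170:470]
    else: c=im[190:330,230:450]
    cv2.imwrite(f"pics/{n}9z.png",cv2.resize(c[:,:,::-1],None,fx=2.6,fy=2.6,interpolation=cv2.INTER_CUBIC))
print(arm.read_state()["contact_force"])
E
```

```text
[-0.12422142 -0.2812492  -0.27735254]
```

View pics/top9z.png

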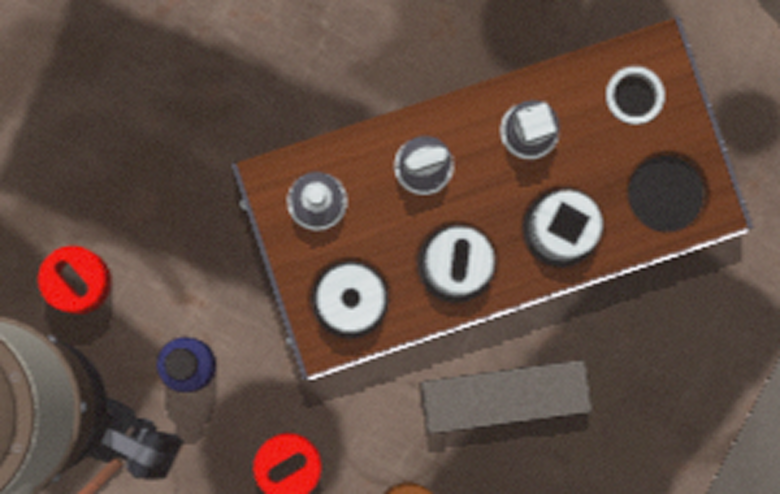

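View pics/scene9z.png

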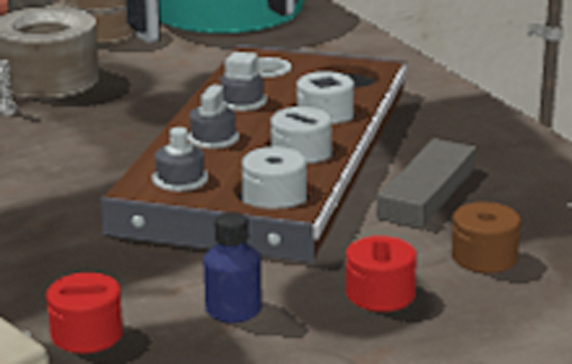

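The zoomed top view (`top9z.png`) shows the round die at (350,297) in front of the round punch, the oblong at (459,260) in front of the oblong punch, and the square at (568,223) in front of the square punch. All three are upright and seated. The bottle at (186,364) and the oilstone at (505,390) are unmoved.

```bash
python3 - <<'E'
from bench import arm
print(arm.job_done())
E
```

```text
the job is handed in; nothing more can be done
None
```

I swapped the three dies in four moves, and each now stands in the pocket in front of the punch that matches its hole. The round die waited in the empty station's pocket while the square and then the oblong went to their stations, and then it went to its own. I handed the job in at about 30 s.

- **Seating:** at each release the vertical force on the tool swung from about −5 N to +5 N or more, which shows the die resting on the pocket floor. The last top and scene pictures show all three upright and seated.
- **Bystanders:** the ink bottle and the oilstone are where they started. The red and brown look-alikes were not touched. The gripper was clear of everything at hand-in.
- **Disagreements:** the top and wrist cameras differed by up to about 4.5 mm on the pocket positions. I used the wrist camera, because its overlays matched the rims and the gripped die. The finger opening read about 48 mm on the 50 mm dies, and I put that down to the sensor or pad give. Of the three dies, the networks reported only the square one clearly. They ranked the look-alikes above the real round and oblong dies in most views, so I identified the dies and punches by eye.

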